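# Open the dust-extraction gate of a fossil bench

### The job

Open the dust-extraction gate on the fossil bench: push the knob with a fingertip along its L-shaped slot from the red mark to the corner, then push it round the corner and sideways fully to the end of the slot at the green mark, and move clear. Only push the knob: do not squeeze it between the fingers or pull it up, and leave the jar, skull, bottle and brush where they are.

Things in the scene. Friction and masses are not known exactly. Their poses are not given: they have to be found in the camera images.
- gate_box: white box fixed to the bench, own x -130..130, own y -120..90, 60 mm high; origin on the bench, own z up; yaw up to 35 degrees either way. Its flat top has an L-shaped slot 17 mm wide, dark-edged: first leg 90 mm along own +x, second 65 mm along own +y. Grille window over an orange shutter (moves with the knob) at x -110..-20, y -105..-55. A duct stub sticks out 60 mm at +x.
- slot_start (a point): point on the box's top surface (60 mm above the bench), at the shut end of the slot's first leg, by the red mark; axes as the box
- slot_corner (a point): point on the top surface on the slot's centre line at the corner; axes as the box
- slot_end (a point): point on the top surface at the end of the second leg, by the green mark: where the knob's centre line stands when fully home; axes as the box
- knob_center (a point): middle of the knob, 24 mm above the box's top; axes as the box. Black square block with blue plates on its four sides, 34 x 34 mm over the plates, which rise from 4 to 44 mm above the top; yellow disc on its top. It does not turn; a 13 mm pin below it runs in the slot. Sliding takes about 2 to 5 N; no spring: it stays where it is left.
- gate_along (a joint): the knob's travel along the first leg (box's +x), m: 0 at the red mark, 0.090 at the corner; it starts at 0 to 0.030. The pin turns into the second leg only when this is 0.088 or more
- gate_across (a joint): the knob's travel along the second leg (box's +y), m: 0 in the first leg (play up to 2 mm), 0.065 at the end by the green mark
- gate_lift (a joint): how far the knob is pulled up, m: 0 when down; it can rise 20 mm and sinks back by its weight; it stays in the slot
- pad_near: blue plate 4 x 26 x 40 mm on the knob's -x side (towards the box's -x side); origin at its centre; its outer face is 17 mm from the knob's upright centre line
- pad_far: blue plate 4 x 26 x 40 mm on the knob's +x side (towards the box's +x side); origin at its centre; its outer face is 17 mm from the knob's upright centre line
- pad_left: blue plate 4 x 26 x 40 mm on the knob's +y side (towards the box's +y side); origin at its centre; its outer face is 17 mm from the knob's upright centre line
- pad_right: blue plate 4 x 26 x 40 mm on the knob's -y side (towards the box's -y side); origin at its centre; its outer face is 17 mm from the knob's upright centre line
- jar_mid (a point): middle of a small glass specimen jar, 32 mm across, 42 mm high, loose on the box's top near its own (-100, +62) mm corner; leave alone
- skull_mid (a point): middle (30 mm up) of a tan fossil skull about 110 x 75 x 58 mm, loose on the bench on the box's +y side; leave alone
- glue_bottle_mid (a point): middle of an amber bottle 48 mm across, 110 mm high, loose on the bench off the box's -y side; leave alone
- brush_mid (a point): a point about the middle of a brush 150 mm long lying loose on the bench along the box's -y side; leave alone

How it is judged (in metres and radians):
On the way:
1. the knob stands at the corner, not yet in the second leg (value of joint gate_along above 0.085 m and value of joint gate_across below 0.015 m).
At the end, for the whole second after the job is handed in: The knob rests within 5 mm of the far end of both legs (along over 85 mm, across over 60 mm), pushed down (lift under 3 mm), still, and each of the four loose things is within 15 mm of where it began (value of joint gate_along above 0.085 m and value of joint gate_across above 0.06 m and value of joint gate_lift below 0.003 m and velocity of joint gate_across between -0.015 and 0.015 m/s and velocity of joint gate_along between -0.015 and 0.015 m/s and distance of each of jar_mid, skull_mid, glue_bottle_mid, brush_mid from where it was at the start of the episode below 0.015 m); the robot touches nothing.
It fails at once if the knob is pulled up by more than 8 mm (value of joint gate_lift above 0.008 m).
It fails at once if the knob is squeezed between the fingers (opposite sides pressed at once, over 2 N each) ((contact force between the fingers and pad_near above 2 N and contact force between the fingers and pad_far above 2 N) or (contact force between the fingers and pad_left above 2 N and contact force between the fingers and pad_right above 2 N)).
It fails at once if the jar, skull, bottle or brush is shifted or lifted by more than 15 mm (distance of any of jar_mid, skull_mid, glue_bottle_mid, brush_mid from where it was at the start of the episode above 0.015 m).
It also fails if it takes over 43 s, if anything falls off the work surface, if the arm or the gripper's body presses on something with over 40 N, if the wrist force passes 120 N, or if a joint passes its speed limit or range.

### The arm

A 7-joint arm with a two-finger parallel gripper is mounted at the origin on the work surface. World frame = base frame: x ahead of the robot, y to its left, z up, the work surface at z = 0. Lengths are in m, angles in degrees, forces in N, time in s.
With the tool pointing down it reaches from about 0.425 to 0.875 m from the base axis. Payload 4.7 kg.
Tool frame: the origin (TCP) lies at the very end of the fingers, on their centre line; the grasp point (between the pads) lies behind it (env.pinch_z is the z of the grasp point in the tool frame, in m); z points along the fingers, y is the direction in which the jaws open and shut (so a half turn about z gives the same grasp; the last joint's range is limited). The gripper opens to 87 mm and grips with 3 to 60 N. Pads are 19 mm wide; open, the fingers measure 117 mm over their backs; the gripper's body (75 mm by 190 mm) begins 51 mm behind the grasp point.
Start: joints at [74.146, 18.392, -4.016, 83.108, 1.295, 78.541, -3.26], TCP at [0.186, -0.623, 0.223] pointing down, gripper open.
Joint ranges: [-163.93, 163.93], [-17.29, 119.83], [-79.2, 71.16], [3.27, 140.29], [-89.18, 269.18], [5.43, 117.66], [-154.24, 154.24]. Speed limits (degrees/s): [147.25, 147.25, 180, 180, 180, 180, 180].

### API

Orientations are given as [roll, pitch, yaw] about the fixed x, y, z axes, in that order (R = Rz(yaw) Ry(pitch) Rx(roll)).
In Python, from cell import readout, read_camera, env gives the robot as it stands. The module is installed in compiled form; this text tells all that it offers.
- The arm moves only by the tool servo_tool, never from a script. Its argument "plan" is a list that holds one entry, the list of rows, each a list of 5 numbers: the finger opening in m, from 0 to 0.087, then the shift along the tool's x, y, z in m, then the turn about the tool's z in rad. In form: [[[jaw, x, y, z, yaw], ...]]. A call has 1 to 12 rows; each row is the pose to reach, as a shift and turn from the pose measured when the call began, along the tool's axes at that moment; what a row does not reach only later rows make up. A row lasts 1/12 s, in which the tool goes at most 41.7 mm and 7.16 degrees, less where a joint would pass 70% of its speed; a pose out of reach is approached as far as the arm can. A call with a gripper value outside its range is refused whole. The fingers move at their own pace and stop on an object; "force" is the grip in N (left out, the last holds). Time passes only in rows, so rows that repeat a pose let the fingers close. It gives the time, the measured TCP pose, the force and the opening at its end, in the units of the state.
- readout.get_obs(): the state, without advancing time (a new reading comes with each control period).
- read_camera(name): name is "side" or "top" or "wrist"; returns a dict with "image" (400x640x3 uint8, red, green, blue), "range_z" (400x640 float32, m along the optical axis (not along the pixel's ray), 0 where there is no reading), "mtx" (3x3 intrinsics, pixels), "camera_from_world" (4x4, takes a point from world to camera coordinates). Camera axes: x right, y up, looking along -z (the intrinsics and any distortion apply to the point x, -y, -z); pixel columns grow to the right and rows downward; lengths in m; the calibration is good to about 2 mm. A picture is of the moment at which its call begins.
- env.sign_off(): hands the job in, once; it reports no verdict.
The state is a dict: "time_s": time; "qpos": joint angles; "joint_velocities": joint speeds; "effort": joint torques, N m; "tool_pos": TCP position; "tool_rot": TCP orientation; "force": force on the tool from outside, world axes, zero at the start; "wrist_torque": the same for the moment, N m; "grip_width": finger opening in m.
Only numpy, scipy, OpenCV 4.12 (cv2) and the standard library are available. Lean on these libraries where they do the work, as an engineer would, in place of code of your own. Each camera call takes 0.05 s, during which the arm holds its last target. There are 200 camera calls.

## Working session

There is one attempt and no reset: what is moved stays moved. The work goes in short steps, Python scripts to look and compute and a tool call to move; the robot and the scene stay as the last step left them, time stands still between calls to the robot, and variables do not carry over. Pictures are saved under pics/ and viewed, about 8 in all and at most 12, crops included, and the job is handed in when it is done.

Besides the shell and the picture viewer there is one more tool, called after "Emit:" in YAML: its name, and indented under it one key for each argument. servo_tool: Moves the arm, as the interface text tells. Its arguments: {"type":"object","properties":{"plan":{"type":"array"},"force":{"type":"number"}},"required":["plan"]}

```bash
mkdir -p pics
cat > h.py <<'E'
import numpy as np,cv2
from cell import readout,read_camera,env
def world(c,u,v,z=None):
    """pixel -> world: by depth if z None else ray onto plane z"""
    K=c["mtx"];T=np.linalg.inv(c["camera_from_world"])
    d=np.array([(u-K[0,2])/K[0,0],-(v-K[1,2])/K[1,1],-1.])
    if z is None: s=c["range_z"][int(v),int(u)]
    else: s=(z-T[2,3])/(T[:3,:3]@d)[2]
    return T[:3,:3]@(d*s)+T[:3,3]
def cloud(c):
    K=c["mtx"];T=np.linalg.inv(c["camera_from_world"]);s=c["range_z"]
    v,u=np.mgrid[:s.shape[0],:s.shape[1]]
    p=np.stack([(u-K[0,2])/K[0,0]*s,-(v-K[1,2])/K[1,1]*s,-s],-1)
    return p@T[:3,:3].T+T[:3,3]
def save(c,n): cv2.imwrite(f"pics/{n}.png",c["image"][:,:,::-1])
E
python3 - <<'E'
from h import *
import pickle
o=readout.get_obs();print(o,env.pinch_z)
d={}
for n in("top","side"):
    c=read_camera(n);save(c,n+"0");d[n]=c;print(n,c["mtx"],np.linalg.inv(c["camera_from_world"])[:3,3])
pickle.dump(d,open("c0.pkl","wb"))
E
```

```text
{'time_s': 0.0, 'qpos': array([74.14620369, 18.43874309, -4.01404205, 83.17403369,  1.29479309,
       78.53985038, -3.26062182]), 'joint_velocities': array([ 0.12043748, -0.0147559 ,  0.07188368,  0.06141156, -0.06249239,
        0.04631582, -0.0772835 ]), 'effort': array([ 1.89170796e-04, -4.91285706e+01, -4.03959313e-01, -3.12524378e+01,
       -6.40598964e-02,  4.39020200e-02,  2.11754282e-04]), 'tool_pos': array([ 0.18614984, -0.62220998,  0.22147249]), 'tool_rot': array([-1.79892595e+02,  5.93889063e-03,  1.66614557e+01]), 'force': array([ 0.44423248, -0.20655067,  0.191922  ]), 'wrist_torque': array([-0.07051021, -0.00162269,  0.02259667]), 'grip_width': 0.08692695629556761} -0.0187
top [[363.74620712   0.         321.15457313]
 [  0.         363.74620712 194.61724445]
 [  0.           0.           1.        ]] [0.46946969 0.02033812 0.7762029 ]
side [[373.77077736   0.         317.75220227]
 [  0.         373.77077736 203.43761054]
 [  0.           0.           1.        ]] [0.18307445 0.49681245 0.51733415]
```

View pics/top0.png

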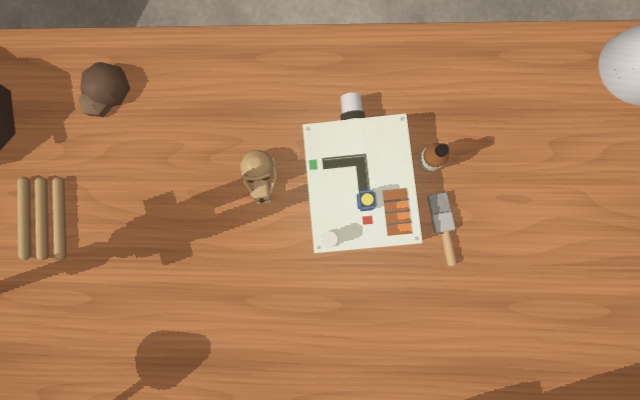

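View pics/side0.png

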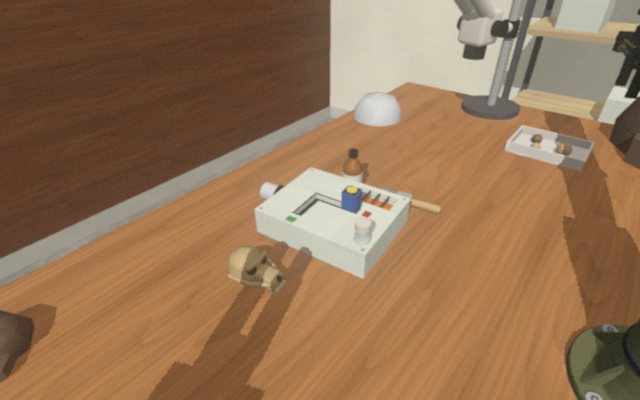

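The top view shows the box with its own +x up in the image. The knob's yellow disc is at (367,200), the red mark at (367,220), the slot corner at about (362,158) and the green mark at (313,164). The jar is at (330,238), the skull at (258,175), the bottle at (435,155) and the brush at (445,230). The side view agrees.

Run:
```python
from h import *
import pickle
c=pickle.load(open("c0.pkl","rb"))["top"];im=c["image"];P=cloud(c)
hsv=cv2.cvtColor(im,cv2.COLOR_RGB2HSV)
z=P[...,2]
roi=np.zeros(z.shape,bool);roi[105:262,295:430]=1
m=(roi&(z>.05)&(z<.07)).astype(np.uint8)
print("topz",np.median(z[m>0]))
# white mask restricted to top surface
m=(roi&(hsv[...,1]<60)&(hsv[...,2]>150)&(z>.045)).astype(np.uint8)
m=cv2.morphologyEx(m,cv2.MORPH_OPEN,np.ones((3,3)))
cn=max(cv2.findContours(m,0,1)[0],key=cv2.contourArea)
h=cv2.convexHull(cn)[:,0]
W=np.array([world(c,u,v,.06)[:2] for u,v in h])
r=cv2.minAreaRect((W*1000).astype(np.float32));print(r);b=cv2.boxPoints(r);print(b)
# yaw: long edge direction nearest +x
e=[b[1]-b[0],b[2]-b[1]];L=max(e,key=np.linalg.norm);L=L/np.linalg.norm(L);L*=np.sign(L[0])
yaw=np.arctan2(L[1],L[0]);R=np.array([[np.cos(yaw),-np.sin(yaw)],[np.sin(yaw),np.cos(yaw)]])
o=np.array(r[0])/1000-R@[0,-.015];print("yaw",np.degrees(yaw),"origin",o)
def own(p): return np.round((R.T@(np.array(p)[:2]-o))*1000,1)
def blob(name,lo,hi,zz):
    k=cv2.inRange(hsv,lo,hi)*roi.astype(np.uint8)
    n,l,s,ce=cv2.connectedComponentsWithStats(k);i=1+np.argmax(s[1:,4]);u,v=ce[i]
    p=world(c,u,v,zz);print(name,s[i],p.round(4),own(p),"depth z",np.median(z[l==i]))
blob("yellow",(22,120,120),(34,255,255),.107)
blob("red",(0,150,120),(6,255,255),.06);blob("green",(50,80,50),(80,255,255),.06)
k=(roi&(hsv[...,2]<120)&(hsv[...,0]<60)).astype(np.uint8);k[:,:315]=0;k[195:]=0;k[:150]=0;k[:,378:]=0
v,u=np.nonzero(k);q=np.array([own(world(c,a,b,.06)) for a,b in zip(u,v)])
print("slot own range x,y",np.percentile(q,[1,50,99],axis=0))
for nm,(a,b,cc,d) in dict(jar=(320,228,345,248),skull=(235,145,280,207),bottle=(418,138,452,173),brush=(425,190,462,268)).items():
    s=P[b:d,a:cc].reshape(-1,3);s=s[s[:,2]>(.075 if nm=="jar" else .008)]
    print(nm,s[:,:2].min(0),s[:,:2].max(0),s[:,2].max(),own(s.mean(0)))
np.savez("box.npz",yaw=yaw,o=o)
```

```text
topz 0.05907520349977996
((576.7849731445312, -20.878936767578125), (261.0123596191406, 209.24563598632812), 6.252252578735352)
[[ 435.661      68.90869 ]
 [ 458.4491   -139.09236 ]
 [ 717.90894  -110.666565]
 [ 695.12085    97.33449 ]]
yaw 6.2522526 origin [ 0.57515138 -0.00596816]
yellow [362 193  12  12 109] [ 0.5373 -0.0301  0.107 ] [-40.3 -19.9] depth z 0.10727218054126153
red [369 221   3   3   5] [ 0.4974 -0.0398  0.06  ] [-80.9 -25.2] depth z 0.06064766610342365
green [310 160   7   9  56] [0.6105 0.0746 0.06  ] [43.9 76.3] depth z 0.05979600000284513
slot own range x,y [[-24.956 -29.078]
 [ 36.5   -10.2  ]
 [ 54.078  55.456]]
jar [0.44995287 0.02033812] [0.4775438  0.05222306] 0.776202895218714 [-105.9   55.7]
skull [0.46946969 0.02033812] [0.64710544 0.23493178] 0.776202895218714 [ 38.1 189.3]
bottle [ 0.46946969 -0.19015448] [0.65317786 0.02033812] 0.776202895218714 [  31.9 -158.9]
brush [ 0.41321219 -0.21704544] [0.56254446 0.02033812] 0.776202895218714 [ -96.9 -175.6]
```

```bash
cat >> h.py <<'E'
from scipy.spatial.transform import Rotation as Ro
B=np.load("box.npz") if __import__("os").path.exists("box.npz") else None
def box2w(x,y,z): # mm in box axes -> world m
    a=float(B["yaw"]);return np.array([*(B["o"]+np.array([[np.cos(a),-np.sin(a)],[np.sin(a),np.cos(a)]])@[x/1e3,y/1e3]),z/1e3])
def shift(w):
    o=readout.get_obs();return Ro.from_euler("xyz",o["tool_rot"],degrees=True).as_matrix().T@(np.array(w)-o["tool_pos"])
def own(w):
    a=float(B["yaw"]);p=np.array([[np.cos(a),np.sin(a)],[-np.sin(a),np.cos(a)]])@(np.array(w)[:2]-B["o"]);return (p*1e3).round(1)
E
python3 - <<'E'
from h import *
print(shift([.45,-.33,.22]).round(4),box2w(-88,-20,200),shift(box2w(-88,-20,200)).round(4))
E
```

```text
[ 0.3365 -0.2043  0.0019] [ 0.48985292 -0.03543292  0.2       ] [ 0.4592 -0.475   0.0223]
```

Emit:
servo_tool:
  plan:
    - [[0,0.03,-0.018,0,0],[0,0.06,-0.036,0,0.03],[0,0.09,-0.055,0,0.06],[0,0.12,-0.073,0,0.09],[0,0.15,-0.091,0,0.12],[0,0.18,-0.109,0,0.15],[0,0.21,-0.128,0,0.18],[0,0.24,-0.146,0,0.18],[0,0.27,-0.164,0,0.18],[0,0.3,-0.182,0,0.18],[0,0.336,-0.204,0,0.18],[0,0.336,-0.204,0,0.18]]

```text
time_s: 1.1
tool_pos: [0.456, -0.3213, 0.2218]
tool_rot: [-179.7, -0.2, 7.1]
force: [0.7, 1.5, -0.0]
grip_width: 0.015
```

Run:
```python
from h import *
o=readout.get_obs();print(o["time_s"],o["tool_rot"],o["tool_pos"],shift(box2w(-88,-20,180)).round(4),o["grip_width"],o["qpos"].round(1))
```

```text
1.1 [-179.65458179   -0.20967529    7.09407459] [ 0.45597935 -0.32125551  0.22181383] [ 0.0688 -0.2792  0.0437] 0.014971111814753692 [ 49.6   8.2 -18.6  95.9   2.3  76.3 -52.3]
```

Emit:
servo_tool:
  plan:
    - [[0,0.009,-0.035,0,0.015],[0,0.017,-0.07,0,0.015],[0,0.026,-0.105,0,0.015],[0,0.035,-0.14,0,0.015],[0,0.043,-0.175,0.01,0.015],[0,0.052,-0.21,0.02,0.015],[0,0.06,-0.245,0.03,0.015],[0,0.069,-0.279,0.044,0.015],[0,0.069,-0.279,0.044,0.015],[0,0.069,-0.279,0.044,0.015],[0,0.069,-0.279,0.044,0.015]]

```text
time_s: 2.02
tool_pos: [0.4899, -0.0364, 0.1796]
tool_rot: [-179.7, -0.2, 6.2]
force: [0.8, -1.2, -0.5]
grip_width: 0.0004
```

Run:
```python
from h import *
o=readout.get_obs();print(o["time_s"],o["tool_rot"],o["tool_pos"],own(o["tool_pos"]),shift(box2w(-88,-20,76)).round(4),o["grip_width"],o["force"])
a=read_camera("wrist");b=read_camera("side")
im=np.hstack([cv2.resize(a["image"],(480,300)),b["image"][120:320,180:500][:, :, :]] if 0 else [a["image"][:, 120:520],b["image"][:, 150:550]])
cv2.imwrite("pics/m1.png",im[:,:,::-1])
```

```text
2.0167 [-1.79685366e+02 -1.72341277e-01  6.22755644e+00] [ 0.48994355 -0.03642948  0.17960849] [-88. -21.] [-0.0003 -0.0004  0.1036] 0.0004317094965526081 [ 0.80545434 -1.16432098 -0.45183685]
```

View pics/m1.png

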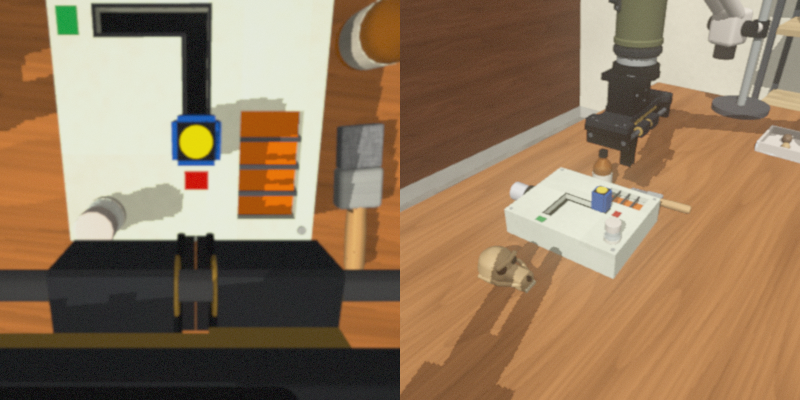

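The wrist view shows the closed fingers at (197,280), in line with the red mark (197,180) and the knob (196,142), and square to the box. Next I descend behind the knob.

Emit:
servo_tool:
  plan:
    - [[0,0,0,0.025,0],[0,0,0,0.05,0],[0,0,0,0.075,0],[0,0,0,0.095,0],[0,0,0,0.104,0],[0,0,0,0.104,0],[0,0,0,0.104,0]]

```text
time_s: 2.7
tool_pos: [0.4909, -0.0376, 0.0765]
tool_rot: [-179.7, -0.2, 6.0]
force: [0.4, 0.4, -0.1]
grip_width: 0.0005
```

Emit:
servo_tool:
  plan:
    - [[0,0.005,0,0,0],[0,0.01,0,0,0],[0,0.015,0,0,0],[0,0.02,0,0,0],[0,0.025,0,0,0],[0,0.03,0,0,0],[0,0.035,0,0,0],[0,0.04,0,0,0],[0,0.045,0,0,0],[0,0.05,0,0,0],[0,0.055,0,0,0],[0,0.06,0,0,0]]

```text
time_s: 3.7
tool_pos: [0.5509, -0.0312, 0.0766]
tool_rot: [-179.7, -0.2, 6.0]
force: [-1.7, -0.6, 0.9]
grip_width: 0.0005
```

Run:
```python
from h import *
o=readout.get_obs();print(o["time_s"],o["tool_rot"],o["tool_pos"],own(o["tool_pos"]),shift(box2w(18.5,-20,76)).round(4),o["force"])
c=read_camera("wrist");hsv=cv2.cvtColor(c["image"],cv2.COLOR_RGB2HSV)
m=cv2.inRange(hsv,(22,150,120),(34,255,255));n,l,s,ce=cv2.connectedComponentsWithStats(m);print(s,[own(world(c,*e,.107)) for e in ce[1:]])
im=c["image"][:,120:520];cv2.imwrite("pics/m2.png",im[:,:,::-1])
```

```text
3.7 [-179.66769997   -0.21239297    5.99329065] [ 0.55092146 -0.03124792  0.07655672] [-26.8 -22.5] [ 0.0453 -0.0027  0.0007] [-1.65654126 -0.59380918  0.87199456]
[[     0      0    640    400 253714]
 [   283    194     56     53   2286]] [array([  0.8, -20.9])]
```

View pics/m2.png

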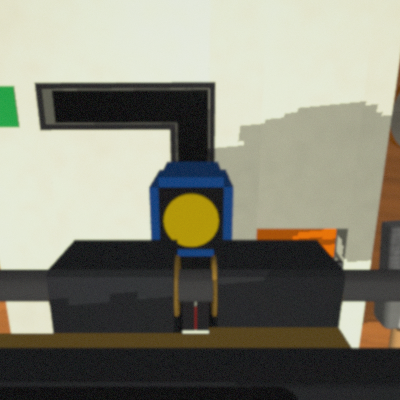

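The knob is moving: its disc is at (191,220), own x ≈ 0.8 mm, and the fingers are pressed centrally on pad_near with about 2 N. I'll carry on to the corner.

Emit:
servo_tool:
  plan:
    - [[0,0.005,0,0,0],[0,0.01,0,0,0],[0,0.015,0,0,0],[0,0.02,0,0,0],[0,0.025,0,0,0],[0,0.03,0,0,0],[0,0.035,0,0,0],[0,0.039,0,0,0],[0,0.042,0,0,0],[0,0.044,0,0,0],[0,0.046,0,0,0],[0,0.046,0,0,0]]

```text
time_s: 4.75
tool_pos: [0.5951, -0.0264, 0.0768]
tool_rot: [-179.7, 0.1, 6.0]
force: [-10.3, -0.5, 5.0]
grip_width: 0.0002
```

```bash
cat > look.py <<'E'
from h import *
o=readout.get_obs();print(o["time_s"],o["tool_rot"],o["tool_pos"],own(o["tool_pos"]),o["force"])
for n in("wrist","top"):
    c=read_camera(n);hsv=cv2.cvtColor(c["image"],cv2.COLOR_RGB2HSV)
    m=cv2.inRange(hsv,(22,150,120),(34,255,255));N,l,s,ce=cv2.connectedComponentsWithStats(m)
    print(n,[(s[i,4],own(world(c,*ce[i],.107))) for i in range(1,N) if s[i,4]>30])
    save(c,n+"_last")
E
python3 look.py
```

```text
4.75 [-1.79662241e+02  7.96164568e-02  6.00281449e+00] [ 0.59509676 -0.02642273  0.07679995] [ 17.6 -22.5] [-10.34089381  -0.4981035    4.97076695]
wrist [(np.int32(2254), array([ 45.1, -21. ]))]
top []
```

Knob at own x 45.1, which is the corner, stalled at 10 N. Next I go back and round to pad_right.

Emit:
servo_tool:
  plan:
    - [[0,-0.012,0,0,0],[0,-0.027,0,0,0],[0,-0.027,0.02,0,0],[0,-0.027,0.045,0,0],[0,-0.02,0.058,0,0],[0,0.0,0.058,0,0],[0,0.02,0.058,0,0],[0,0.028,0.058,0,0],[0,0.028,0.058,0,0],[0,0.028,0.058,0,0]]

```text
time_s: 5.68
tool_pos: [0.6292, -0.0805, 0.0762]
tool_rot: [-179.6, 0.1, 6.0]
force: [0.4, 0.8, -0.0]
grip_width: 0.0003
```

```bash
python3 look.py
```

```text
5.6833 [-1.79623884e+02  6.98161218e-02  6.04641970e+00] [ 0.62915996 -0.08049277  0.07619738] [ 45.6 -80. ] [ 0.37624971  0.79993584 -0.04362142]
wrist [(np.int32(133), array([ 53.5, -16.7])), (np.int32(44), array([ 35.3, -14.8]))]
top []
```

View pics/wrist_last.png

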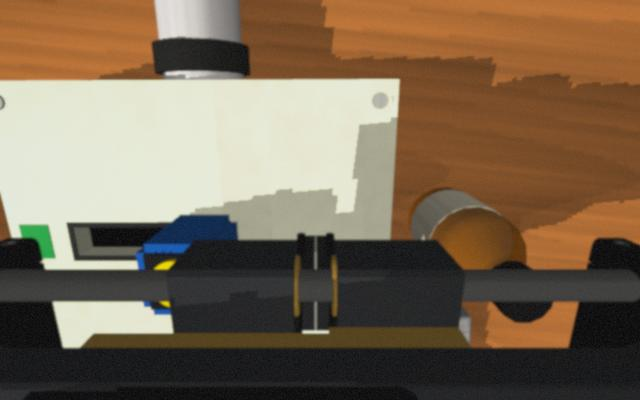

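The knob (185,262) sits at the corner and the fingers (315,290) are on its -y side, clear of the bottle. Push along +y.

Emit:
servo_tool:
  plan:
    - [[0,0,-0.006,0,0],[0,0,-0.012,0,0],[0,0,-0.018,0,0],[0,0,-0.024,0,0],[0,0,-0.029,0,0],[0,0,-0.034,0,0],[0,0,-0.039,0,0],[0,0,-0.044,0,0],[0,0,-0.049,0,0],[0,0,-0.054,0,0],[0,0,-0.059,0,0],[0,0,-0.064,0,0]]

```text
time_s: 6.78
tool_pos: [0.6214, -0.0171, 0.0766]
tool_rot: [-179.7, 0.1, 6.0]
force: [-0.8, -1.9, -0.1]
grip_width: 0.0003
```

```bash
python3 look.py
```

```text
6.7833 [-1.79674622e+02  1.20208471e-01  6.01208667e+00] [ 0.62141678 -0.01705646  0.07657583] [ 44.8 -16.1] [-0.82670647 -1.9030126  -0.05431391]
wrist []
top []
```

View pics/wrist_last.png

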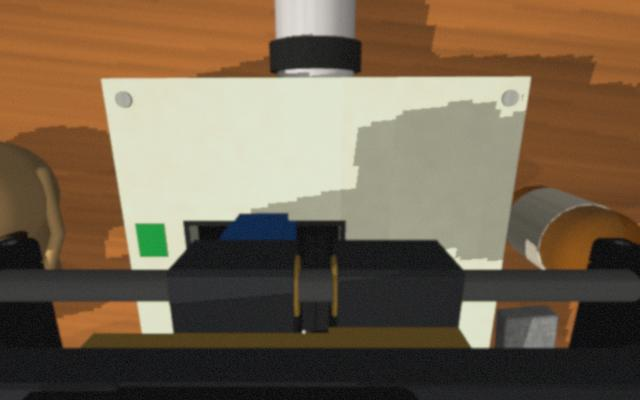

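The knob (blue at 262,228) is in the second leg and moving at about 2 N. Continue.

Emit:
servo_tool:
  plan:
    - [[0,0,-0.004,0,0],[0,0,-0.008,0,0],[0,0,-0.012,0,0],[0,0,-0.016,0,0],[0,0,-0.02,0,0],[0,0,-0.024,0,0],[0,0,-0.027,0,0],[0,0,-0.029,0,0],[0,0,-0.029,0,0]]

```text
time_s: 7.63
tool_pos: [0.6181, 0.0144, 0.0768]
tool_rot: [-179.6, 0.1, 6.2]
force: [0.3, -0.3, 0.6]
grip_width: 0.0007
```

Emit:
servo_tool:
  plan:
    - [[0,0,-0.001,0,0],[0,0,-0.002,0,0],[0,0,-0.003,0,0],[0,0,-0.004,0,0],[0,0,-0.004,0,0]]

```text
time_s: 8.05
tool_pos: [0.6179, 0.0157, 0.0769]
tool_rot: [-179.7, 0.1, 6.1]
force: [0.9, -5.5, 0.4]
grip_width: 0.0007
```

```bash
python3 look.py
```

```text
8.05 [-1.79730426e+02  1.22574298e-01  6.06857244e+00] [0.61791046 0.01568401 0.07685415] [44.9 16.9] [ 0.94000224 -5.49876336  0.41198448]
wrist []
top []
```

View pics/wrist_last.png

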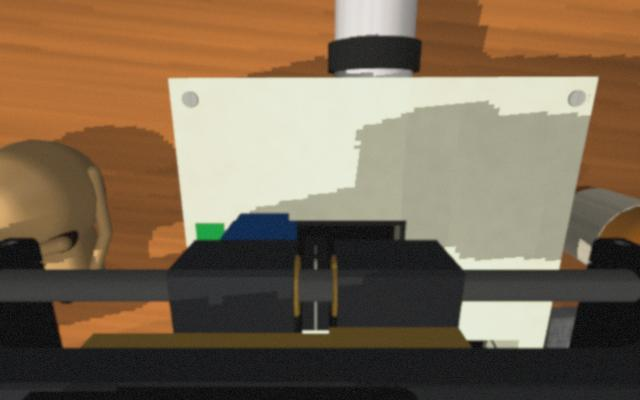

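The knob (blue at 262,228) is next to the green mark and resistance has risen to 5.5 N, so it is probably at the end stop. One small extra push, then back off, rise and check.

Emit:
servo_tool:
  plan:
    - [[0,0,-0.002,0,0],[0,0,-0.004,0,0],[0,0,-0.004,0,0]]

```text
time_s: 8.4
tool_pos: [0.6179, 0.0157, 0.0769]
tool_rot: [-180.0, 0.1, 5.9]
force: [0.5, -8.8, 0.5]
grip_width: 0.0004
```

Emit:
servo_tool:
  plan:
    - [[0,0,0.01,0,0],[0,0,0.03,0,0],[0,0,0.05,0,0],[0,0,0.05,-0.03,0],[0,0,0.05,-0.06,0],[0,-0.03,0.05,-0.09,0],[0,-0.06,0.05,-0.12,0],[0,-0.09,0.05,-0.13,0],[0,-0.1,0.05,-0.13,0],[0,-0.1,0.05,-0.13,0],[0,-0.1,0.05,-0.13,0]]

```text
time_s: 9.32
tool_pos: [0.524, -0.044, 0.2071]
tool_rot: [-180.0, 0.1, 5.9]
force: [-0.2, 0.1, -0.5]
grip_width: 0.0009
```

```bash
python3 look.py
```

```text
9.3167 [-1.79991504e+02  7.59993428e-02  5.91160166e+00] [ 0.52397538 -0.04403271  0.20705947] [-55.  -32.3] [-0.22861727  0.115159   -0.52539199]
wrist [(np.int32(897), array([45.7, 44.6]))]
top []
```

View pics/wrist_last.png

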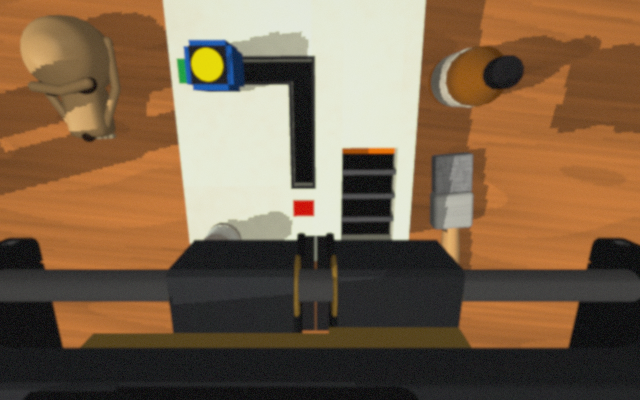

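The knob (208,65) is at own (45.7, 44.6) mm, against an expected end of (45, 45). The shutter is open, the four loose things look undisturbed and the fingers are clear.

```bash
python3 -c "
from h import *
print(env.sign_off())"
```

```text
the job is handed in; nothing more can be done
None
```

The gate is open. I pushed the knob along the first leg with closed fingertips until it stopped at the corner, then round and along the second leg to its end stop. I then moved clear and handed the job in at about 9.4 s of the 43 s allowed.

- **Corner:** the wrist camera put the knob at own x 45.1 mm (corner about 45), stalled at about 10 N.
- **End:** the knob stopped against about 9 N. The camera then put it at own (45.7, 44.6) mm, about 90 mm along and 65 mm across, with the shutter open. The slot end, about (45, 45), is my own estimate from the slot outline and stated leg lengths.
- **Loose things:** the skull, bottle and brush looked undisturbed in the last picture; the jar was mostly hidden by the gripper. I judged these by eye and did not measure them.
- **Robot:** the wrist force was near zero after retreating, so it was touching nothing.
- **Checks that gave nothing:** the top camera did not find the yellow disc in any check after the first push, including the last, so the final position rests on the wrist camera and the force stop. I did not measure the knob's lift. Wrist-force readings gave no sign that it was pulled up.

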